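# Roll the bronze sleeve up the feed ramp to its stop

### The arm

A 6-joint arm with a two-finger parallel gripper is mounted at the origin on the work surface. World frame = base frame: x ahead of the robot, y to its left, z up, the work surface at z = 0. Lengths are in m, angles in rad, forces in N, time in s.
With the tool pointing down it reaches from about 0.3 to 0.875 m from the base axis. Payload 6.4 kg.
Tool frame: the origin (TCP) lies midway between the tips of the shut fingers; the grasp point (between the pads) lies 19 mm behind it; x points along the fingers, y is the direction in which the jaws open and shut, and the axes are right-handed (so a half turn about x gives the same grasp; the last joint's range is limited). The gripper opens to 85 mm and grips with 20 to 120 N. Pads are 22 mm wide; open, the fingers measure 114 mm over their backs; the gripper's body (76 mm by 85 mm) begins 54 mm behind the grasp point. The pads swing forward as they close: fully open they stand 13 mm farther back than shut.
Start: joints at [0.973, 0.181, 1.607, -0, 1.354, -0.206], TCP at [0.22, 0.531, 0.231] pointing down, gripper open.
Joint ranges: [-2.99, 2.99], [-0.89, 2.07], [0.3, 2.58], [-1.14, 4.28], [0, 2.63], [-3.12, 3.12]. Speed limits (rad/s): [2.57, 2.57, 3.01, 3.14, 3.14, 3.14].

### API

Orientations are given as a unit quaternion [x, y, z, w].
In Python, from bench import env gives the robot as it stands.
- The arm moves only by the tool jog_arm, never from a script. Its argument "targets" is one flat list of numbers, 5 for each row, row after row: the shift along the tool's x, y, z in cm, then the turn about the tool's x in degrees, then the finger opening in cm, from 0 to 8.54. A call has 1 to 10 rows; each row shifts and turns the commanded pose from where the row before left it, along the tool's axes as they then stand; what a row does not reach is not made up. A row lasts 1/12 s, in which the tool goes at most 41.7 mm and 7.16 degrees, less where a joint would pass 70% of its speed; a pose out of reach is approached as far as the arm can. A call is refused whole if a number of a shift passes 4.17 or a number of a turn 7.16, either way. A call with a gripper value outside its range is refused whole. The fingers move at their own pace and stop on an object; "newtons" is the grip in N (left out, the last holds). Time passes only in rows, so rows that do not move let the fingers close. It gives the time, the measured TCP pose, the force and the opening at its end, in the units of the state.
- env.get_obs(): the state, without advancing time (a new reading comes with each control period).
- env.get_image(name): name is "scene" or "top" or "wrist"; returns a dict with "frame" (420x560x3 uint8, red, green, blue), "fx", "fy", "cx", "cy" (pixels), "extrinsics" (4x4, takes a point from world to camera coordinates). Camera axes: x right, y down, z forward; pixel columns grow to the right and rows downward; lengths in m; the calibration is good to about 2 mm. A picture is of the moment at which its call begins. There is no depth.
- env.job_done(): hands the job in, once; it reports no verdict.
The state is a dict: "time_s": time; "joint_pos": joint angles; "dq": joint speeds; "joint_efforts": joint torques, N m; "position": TCP position; "tool_rot": TCP orientation; "contact_force": force on the tool from outside, world axes, zero at the start; "torque": the same for the moment, N m; "width": finger opening in m.
Only numpy, scipy, OpenCV 4.12 (cv2) and the standard library are available. Lean on these libraries where they do the work, as an engineer would, in place of code of your own. Each camera call takes 0.05 s, during which the arm holds its last target.

### The job

Using only your fingertips, push the bronze bearing sleeve that lies at the foot of the feed ramp up the slope and over the crest, so that it comes to rest in the seat at the top against the red stop. Push it steadily: do not flick it up, do not let it get away and roll back against the yellow lip at the foot, and never pick it up or lift it off the ramp. Leave the spare sleeve, the tin and the punch where they are.

Things in the scene. Friction and masses are not known exactly. Their poses are not given: they have to be found in the camera images.
- sleeve: Bronze bearing sleeve to push: smooth, oiled cylinder 44 mm in diameter, 80 mm long, dark bores on its ends, about 0.55 kg. Origin: its centre; own y = cylinder axis (x, z turn as it rolls). Starts lying across the ramp in the valley at the foot, centre at ramp x = -71 mm, 32 mm above the bench. Rolls freely: let go on the slope it runs back. A few newtons push it.
- ramp: Steel feed ramp bolted to the bench, blue side guides. Origin: bench level under its middle; x level, pointing uphill, y across, z up; yaw varies. Base 270 x 130 mm. Along x (mm): apron from -130 (12.6 high) gently down to the valley at -70 (10 high), 9 degree slope to the crest at +70 (32 high), seat, stop. Clear width 88 mm; guides 6 thick, 12 above the slope, tops 26 by the apron, 44 by the seat.
- deck: The sloping plate of the ramp (part of the ramp). Its origin is on the plate's upper surface at the valley, mid-width; x points up along the 9 degree slope (141 mm to the crest), y across, z square to the slope. A sleeve lying on the slope has its centre 22 mm above this surface.
- lip (a point): Top of the yellow foot lip at its uphill face, mid-width: 26 mm above the bench, ramp x = -130 mm, the lip is 8 mm thick. A sleeve that ran away ends against it.
- crest (a point): The crest, mid-width: upper end of the slope, 32 mm above the bench, ramp x = +70 mm. Behind it the floor steps down 4 mm into the seat, which tips 3 degrees towards the stop. Once the sleeve's centre is past the crest it drops by itself into the seat and stays against the stop.
- stop (a point): Top of the red stop at the face that the sleeve meets, mid-width: ramp x = +110 mm, 66 mm above the bench; the stop is 12 mm thick.
- seat (a point): The point where the sleeve's centre lies when it rests in the seat against the red stop: ramp x = +88 mm, 49 mm above the bench.
- spare: Bystander: a spare bronze sleeve standing on end, 44 mm in diameter, 80 mm high; origin at the centre of its underside.
- tin: Bystander: a tin with an orange label, 64 mm in diameter, 85 mm high; origin at the centre of its underside.
- punch: Bystander: a dark steel stake punch standing on its 42 mm wide foot, 95 mm high; origin at the centre of its underside.
Not all that is in view belongs to the job. Leave any purple or turquoise look-alike of the sleeve alone.

How it is judged:
On the way, in this order (a step that is already met when the one before it is completed fails the run):
1. the sleeve is on the upper half of the slope with the fingers against it (x of sleeve in the frame of ramp between 0 and 0.07 m and contact force between the fingers and sleeve above 0.1 N), for 0.02 s.
2. the sleeve lies in the seat against the stop (x of sleeve in the frame of ramp between 0.084 and 0.092 m and y of sleeve in the frame of ramp between -0.012 and 0.012 m and z of sleeve in the frame of ramp between 0.044 and 0.054 m and angle between the y axis of sleeve and the y axis of ramp, either way round below 0.15 rad and linear speed of sleeve below 0.02 m/s), for 0.2 s.
At the end, for the whole second after the job is handed in: The sleeve lies at rest in the seat against the red stop (its centre within 4 mm of the seat point along the ramp, 12 mm across it, 5 mm in height), square to the ramp within 0.15 rad, and each bystander is within 30 mm of where it stood (all of step 2 and distance of each of spare, tin, punch from where it was at the start of the episode below 0.03 m); the robot touches nothing.
It fails at once if the sleeve rolled back against the yellow foot lip (x of sleeve in the frame of ramp below -0.108 m and z of sleeve in the frame of ramp below 0.06 m).
It fails at once if the sleeve was lifted more than 15 mm off the ramp (z of sleeve in the frame of deck above 0.037 m).
It fails at once if the sleeve was flung or ran away (faster than 0.5 m/s) (linear speed of sleeve above 0.5 m/s).
It fails at once if the sleeve left the ramp or was stood up (angle between sleeve's own y axis and vertical below 1.2 rad or angle between sleeve's own y axis and vertical above 1.94 rad or y of sleeve in the frame of ramp above 0.03 m or y of sleeve in the frame of ramp below -0.03 m).
It fails at once if a bystander was moved (distance of any of spare, tin, punch from where it was at the start of the episode above 0.03 m).
It also fails if it takes over 35 s, if anything falls off the work surface, if the arm or the gripper's body presses on something with over 40 N, if the wrist force passes 120 N, or if a joint passes its speed limit or range.

## Working session

There is one attempt and no reset: what is moved stays moved. The work goes in short steps, Python scripts to look and compute and a tool call to move; the robot and the scene stay as the last step left them, time stands still between calls to the robot, and variables do not carry over. Pictures are saved under pics/ and viewed, and the job is handed in when it is done.

Besides the shell and the picture viewer there is one more tool, called after "Call:" by a JSON object that holds its "name" and its "arguments". jog_arm: Moves the arm, as the interface text tells. Its arguments: {"type":"object","properties":{"targets":{"type":"array"},"newtons":{"type":"number"}},"required":["targets"]}

```bash
mkdir -p pics; cat > h.py <<'E'
import numpy as np,cv2
from bench import env
def snap(n,f):
    im=env.get_image(n); cv2.imwrite('pics/'+f,cv2.cvtColor(im['frame'],cv2.COLOR_RGB2BGR)); np.savez('pics/'+f[:-4]+'.npz',**im); return im
def ray(im,u,v):
    E=np.array(im['extrinsics']);R=E[:3,:3];t=E[:3,3]
    d=R.T@np.array([(u-im['cx'])/im['fx'],(v-im['cy'])/im['fy'],1]);return -R.T@t,d
def plane(im,u,v,z):
    c,d=ray(im,u,v);return c+d*(z-c[2])/d[2]
def proj(im,p):
    E=np.array(im['extrinsics']);q=E[:3,:3]@np.array(p)+E[:3,3]
    return np.array([im['fx']*q[0]/q[2]+im['cx'],im['fy']*q[1]/q[2]+im['cy']])
E
python3 - <<'E'
from h import *
for n in ['scene','top','wrist']:
    im=snap(n,n+'0.png'); print(n,im['fx'],im['fy'],im['cx'],im['cy']);print(np.round(im['extrinsics'],3))
print(env.get_obs())
E
```

```text
scene 454.9326601212082 454.9326601212082 272.14702939189436 200.63257992331012
[[-0.728  0.686  0.013  0.403]
 [ 0.441  0.483 -0.757 -0.218]
 [-0.525 -0.545 -0.654  1.515]
 [ 0.     0.     0.     1.   ]]
top 495.0645436759079 495.0645436759079 279.720676082273 210.27352517216067
[[ 0.014 -1.     0.013 -0.003]
 [-0.995 -0.015 -0.102  0.585]
 [ 0.102 -0.011 -0.995  1.027]
 [ 0.     0.     0.     1.   ]]
wrist 292.4889231534246 292.4889231534246 279.43885163637975 208.87075403453528
[[ 0.382  0.924 -0.002 -0.573]
 [ 0.886 -0.365  0.285 -0.038]
 [ 0.263 -0.11  -0.959  0.38 ]
 [ 0.     0.     0.     1.   ]]
{'time_s': 0.15, 'joint_pos': array([ 9.72683198e-01,  1.81393313e-01,  1.60777194e+00, -2.95142741e-05,
        1.35379927e+00, -2.06287451e-01]), 'dq': array([-7.72435974e-05, -7.50440695e-04, -3.54514293e-03,  2.08129806e-04,
       -1.38902788e-03, -4.86033999e-04]), 'joint_efforts': array([-3.36763696e-05, -4.45261896e+01, -3.51692998e+01, -4.00403651e-04,
        5.82111999e-03, -2.64390042e-05]), 'position': array([0.2193211 , 0.53107099, 0.2305813 ]), 'tool_rot': array([ 0.13719426,  0.69376086, -0.13809488,  0.69339989]), 'contact_force': array([-0.30291769,  0.63118939,  0.32673313]), 'torque': array([-0.02311341, -0.02151259,  0.01802205]), 'width': 0.0854985135130904}
```

View pics/scene0.png

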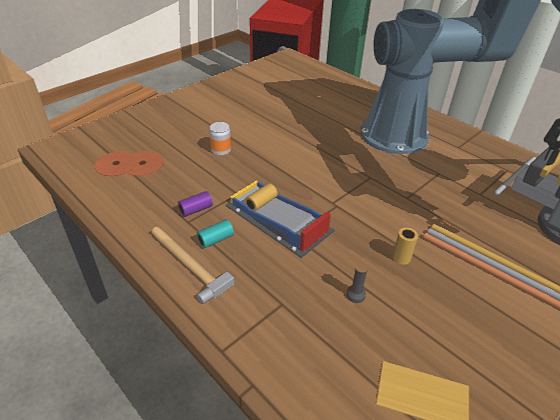

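View pics/top0.png

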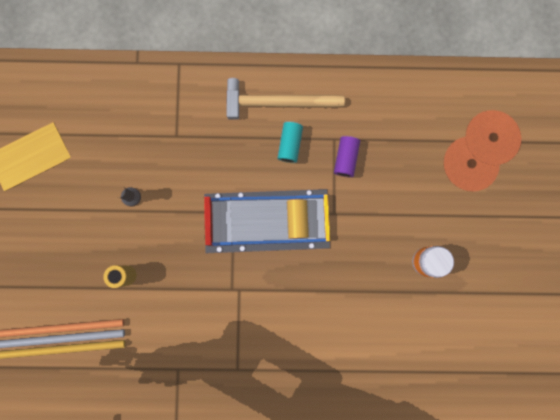

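View pics/wrist0.png

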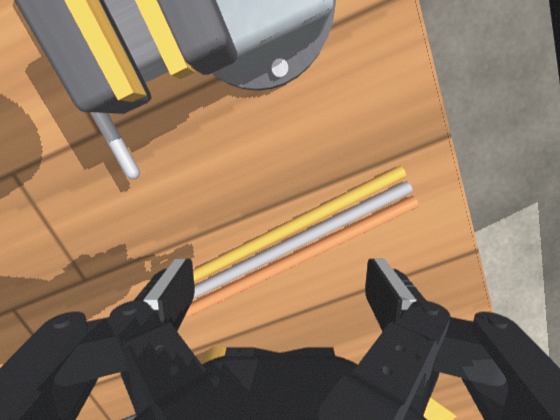

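The candidates are:
- Bronze lying on the ramp: scene (262,197), top (297,218). This is the sleeve.
- Bronze standing: scene (405,245), top (115,277). This is the spare.
- Purple: scene (195,203). Look-alike, leave alone.
- Turquoise: scene (215,234). Look-alike, leave alone.

Uphill runs from the yellow lip at top (327,218) to the red stop at top (208,220). Next I'll do a close crop and measure.

```bash
python3 - <<'E'
from h import *
T=dict(np.load('pics/top0.npz'));S=dict(np.load('pics/scene0.npz'))
a=cv2.cvtColor(T['frame'][180:262,190:345],cv2.COLOR_RGB2BGR);b=cv2.cvtColor(S['frame'][170:260,220:340],cv2.COLOR_RGB2BGR)
a=cv2.resize(a,(780,413),interpolation=0)
cv2.imwrite('pics/c1.png',a)
cv2.imwrite('pics/c2.png',cv2.resize(b,(720,540),interpolation=0))
h=cv2.cvtColor(T['frame'],cv2.COLOR_RGB2HSV)
roi=np.zeros(h.shape[:2],np.uint8);roi[185:255,200:335]=255
def m(lo,hi):
    k=cv2.inRange(h,lo,hi)&roi
    n,l,s,c=cv2.connectedComponentsWithStats(k);i=1+np.argmax(s[1:,4]);return (l==i).astype(np.uint8)
for nm,lo,hi in [('red',(0,170,80),(6,255,255)),('yel',(24,180,120),(33,255,255)),('brz',(15,120,90),(23,255,255)),('blue',(105,120,40),(122,255,255))]:
    k=m(lo,hi);ys,xs=np.nonzero(k);r=cv2.minAreaRect(np.c_[xs,ys].astype(np.float32));print(nm,len(xs),xs.min(),xs.max(),ys.min(),ys.max(),r)
E
```

```text
red 274 204 210 197 244 ((207.0, 220.5), (47.0, 6.0), 90.0)
yel 101 325 328 196 239 ((326.4252014160156, 217.5037384033203), (43.09616470336914, 2.2971303462982178), 87.1375961303711)
brz 695 288 307 200 237 ((297.2132263183594, 218.40377807617188), (37.39944839477539, 18.63456916809082), 87.51044464111328)
blue 229 213 322 195 199 ((267.5062255859375, 197.26177978515625), (2.404080390930176, 109.06432342529297), 88.63607025146484)
```

View pics/c1.png

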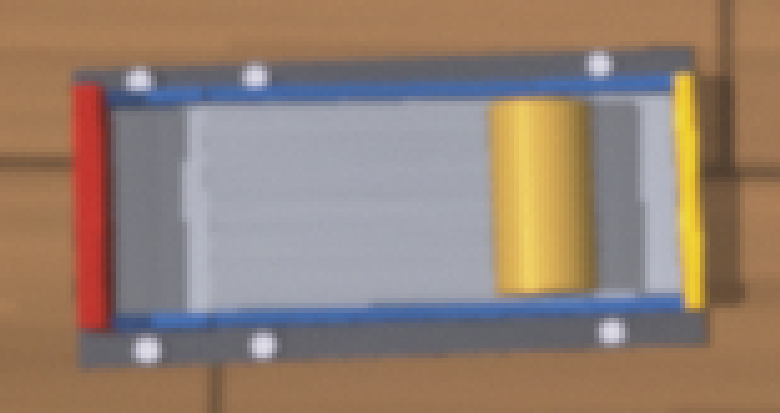

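View pics/c2.png

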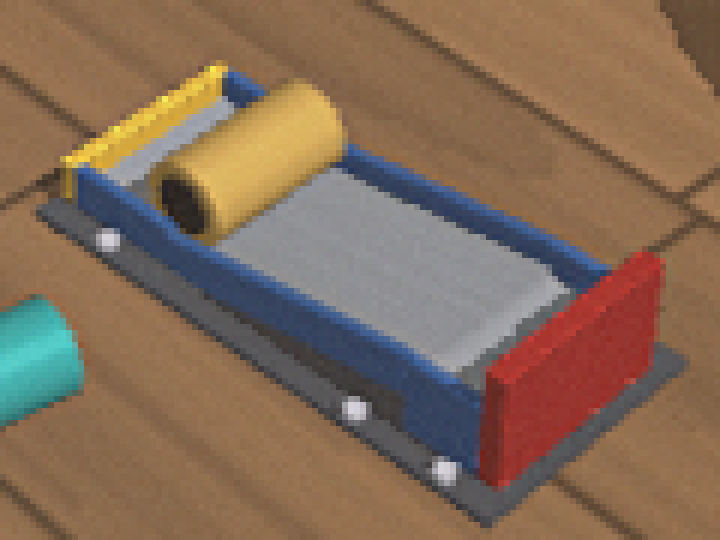

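```bash
python3 - <<'E'
from h import *
T=dict(np.load('pics/top0.npz'));S=dict(np.load('pics/scene0.npz'))
s=155/780
C=[plane(T,190+u*s-.5,180+v*s-.5,0.004)[:2] for u,v in [(75,70),(694,45),(708,342),(80,367)]]
C=np.array(C);print(C.round(4),[np.linalg.norm(C[i]-C[(i+1)%4]).round(4) for i in range(4)],'ctr',C.mean(0))
for i,j in [(1,0),(2,3)]:
    d=C[j]-C[i];print('yaw',np.arctan2(d[1],d[0]))
d=(C[0]+C[3]-C[1]-C[2])/2; print('mean yaw',np.arctan2(d[1],d[0]))
print('lip',plane(T,326.4,217.5,.026)[:2],'red',plane(T,207,220.5,.066)[:2],'slv',plane(T,297.2,218.4,.040)[:2])
# scene base corners
q=120/720
for u,v in [(490,525),(685,362),(40,210)]: print('scene',plane(S,220+u*q-.5,170+v*q-.5,0.0)[:2])
for nm,u,v,z in [('spare',115,277,.08),('punch',131,196,.095),('tin',437,262,.085)]: print(nm,plane(T,u,v,z)[:2])
E
```

```text
[[ 0.6221  0.1708]
 [ 0.6373 -0.099 ]
 [ 0.5078 -0.1056]
 [ 0.4933  0.1648]] [np.float64(0.2702), np.float64(0.1296), np.float64(0.2708), np.float64(0.1289)] ctr [0.56511555 0.03275191]
yaw 1.627247512195942
yaw 1.624630967791744
mean yaw 1.6259377440751828
lip [ 0.5711304  -0.09471736] red [0.55769984 0.15498773] slv [ 0.56704866 -0.03149384]
scene [0.61775541 0.16930179]
scene [0.48871164 0.16099067]
scene [ 0.63031769 -0.10212213]
spare [0.44070159 0.33321677]
punch [0.60229057 0.30425529]
tin [ 0.47943209 -0.31138186]
```

```bash
cat >> h.py <<'E'
from scipy.spatial.transform import Rotation as Ro
O=np.array([.564,.0391]);Y=1.626;U=np.array([np.cos(Y),np.sin(Y)]);V=np.array([-U[1],U[0]])
def st():
    o=env.get_obs();R=Ro.from_quat(o['tool_rot']).as_matrix();p=o['position'];d=p[:2]-O
    print('t',o['time_s'],'ramp xyz mm',(np.array([d@U,d@V,p[2]])*1e3).round(1),'w',round(o['width']*1e3,1),'F',o['contact_force'].round(2))
    Rr=np.array([[*U,0],[*V,0],[0,0,1]]); print('tool axes in ramp (cols)',(Rr@R).round(3).tolist());return o,R
def go(x,y,z):
    o,R=st();g=np.array([*(O+U*x/1e3+V*y/1e3),z/1e3]);print('shift cm in tool',(R.T@(g-o['position'])*100).round(2))
E
python3 - <<'E'
from h import *
go(-112,0,150)
o,R=st();Rr=np.array([[*U,0],[*V,0],[0,0,1]]);A=Rr@R;print('yang tool y vs ramp y deg',np.degrees(np.arctan2(A[0,1],A[1,1])))
# shift after ideal turn both ways
for s in (1,-1):
  for k in range(-180,181,1):
    B=A@Ro.from_rotvec([np.radians(k),0,0]).as_matrix()
    if abs(B[1,1]-s)<2e-4: print(s,k,B[1,1],B[:,2].round(2))
E
```

```text
t 0.15 ramp xyz mm [510.2 317.  230.6] w 85.5 F [-0.3   0.63  0.33]
tool axes in ramp (cols) [[-0.001, 0.902, -0.432], [0.001, -0.432, -0.902], [-1.0, -0.001, -0.0]]
shift cm in tool [  8.1  -42.4   55.49]
t 0.15 ramp xyz mm [510.2 317.  230.6] w 85.5 F [-0.3   0.63  0.33]
tool axes in ramp (cols) [[-0.001, 0.902, -0.432], [0.001, -0.432, -0.902], [-1.0, -0.001, -0.0]]
yang tool y vs ramp y deg 115.61252012293299
1 -116 0.9999768016487225 [ 1.    0.01 -0.  ]
1 -115 0.9999425313856407 [ 1.   -0.01 -0.  ]
-1 64 -0.9999768016487225 [-1.   -0.01  0.  ]
-1 65 -0.9999425313856407 [-1.    0.01  0.  ]
```

Call:
{"name": "jog_arm", "arguments": {"targets": [0,-2.4,3.1,0,4,0,-2.4,3.1,0,4,0,-2.4,3.1,0,4,0,-2.4,3.1,0,4,0,-2.4,3.1,0,4,0,-2.4,3.1,0,4,0,-2.4,3.1,0,4,0,-2.4,3.1,0,4,0,-2.4,3.1,0,4,0,-2.4,3.1,0,4], "newtons": 30}}

```text
time_s: 0.98
position: [0.4148, 0.1895, 0.2313]
tool_rot: [0.138, 0.694, -0.138, 0.694]
contact_force: [0.9, 0.2, 0.2]
width: 0.04
```

Call:
{"name": "jog_arm", "arguments": {"targets": [0,-2.4,3.1,0,4,0,-2.4,3.1,0,4,0,-2.4,3.1,0,4,0,-2.4,3.1,0,4,0,-2.4,3.1,0,4,0,-2.4,3.1,0,4,0,-2.4,3.1,0,4,0,0,0,0,4]}}

```text
time_s: 1.65
position: [0.5532, -0.0529, 0.231]
tool_rot: [0.139, 0.693, -0.14, 0.694]
contact_force: [-0.4, -0.5, -0.3]
width: 0.0399
```

Call:
{"name": "jog_arm", "arguments": {"targets": [0,0,0,7.15,4,0,0,0,7.15,4,0,0,0,7.15,4,0,0,0,7.15,4,0,0,0,7.15,4,0,0,0,7.15,4,0,0,0,7.15,4,0,0,0,7.15,4,0,0,0,7.15,4,0,0,0,0,4]}}

```text
time_s: 2.48
position: [0.5504, -0.0464, 0.231]
tool_rot: [0.487, 0.513, -0.487, 0.512]
contact_force: [0.6, 0.1, 0.5]
width: 0.0402
```

```bash
python3 - <<'E'
from h import *
go(-114,0,150)
print(env.get_obs()['joint_pos'])
E
```

```text
t 2.4833 ramp xyz mm [-84.6  18.3 231. ] w 40.2 F [0.62 0.14 0.51]
tool axes in ramp (cols) [[0.0, -0.004, -1.0], [0.001, -1.0, 0.004], [-1.0, -0.001, -0.0]]
shift cm in tool [8.09 1.84 2.94]
[-2.99023347e-01  1.31323555e-01  1.66411134e+00  1.03934818e-04
  1.34692140e+00 -3.50668778e-01]
```

Call:
{"name": "jog_arm", "arguments": {"targets": [2.7,0.6,0.9,0,4,2.7,0.6,0.9,0,4,2.7,0.6,0.9,0,4,2,0,0,0,4,1.5,0,0,0,4,0,0,0,0,4]}}

```text
time_s: 2.98
position: [0.5675, -0.0718, 0.1112]
tool_rot: [0.484, 0.517, -0.486, 0.512]
contact_force: [-0.5, 0.5, -0.4]
width: 0.0401
```

```bash
python3 - <<'E'
from h import *
go(-112,0,22)
a=snap('wrist','w1.png')
b=snap('scene','s1.png');cv2.imwrite('pics/s1c.png',cv2.resize(cv2.cvtColor(b['frame'][110:270,190:370],cv2.COLOR_RGB2BGR),(675,600),interpolation=2))
E
```

```text
t 2.9833 ramp xyz mm [-110.9    2.7  111.2] w 40.1 F [-0.46  0.51 -0.42]
tool axes in ramp (cols) [[0.003, 0.004, -1.0], [0.007, -1.0, -0.004], [-1.0, -0.007, -0.003]]
shift cm in tool [8.92 0.33 0.13]
```

View pics/w1.png

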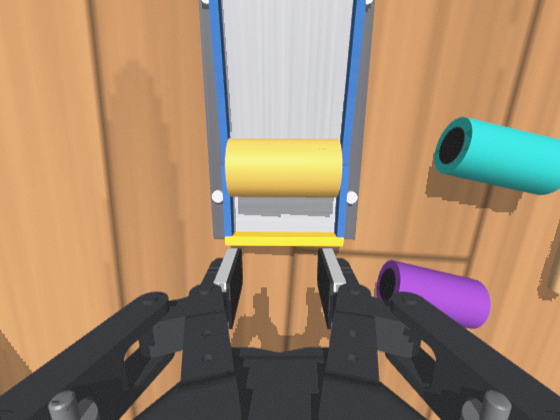

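View pics/s1c.png

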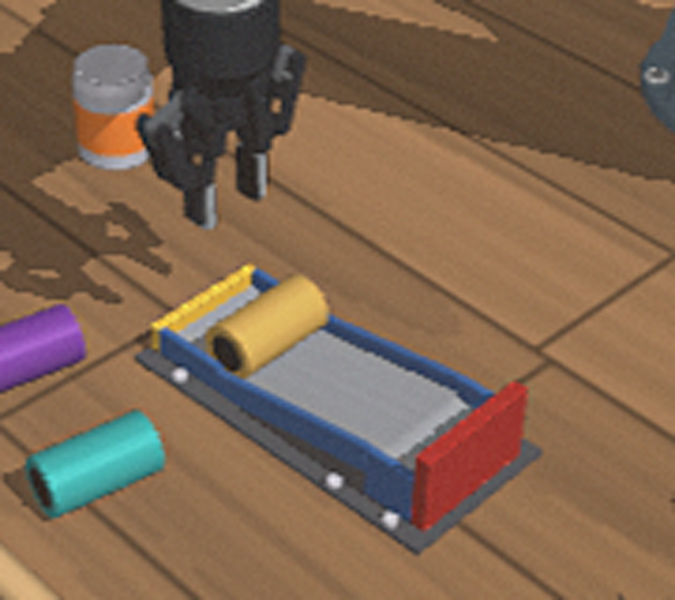

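The wrist view shows the sleeve at (285,167), the yellow lip at row 239, and the fingers at columns 228 and 332, centred over the ramp. I'll cross-check positions from this view.

```bash
python3 - <<'E'
from h import *
W=dict(np.load('pics/w1.npz'))
def r(u,v,z):
    d=plane(W,u,v,z)[:2]-O;return (np.array([d@U,d@V])*1e3).round(1)
print('lip face',r(285,235,.026),'lip back',r(285,245,.026),'lip ends',r(226,239,.026),r(343,239,.026))
print('sleeve ends',r(226,168,.05),r(342,168,.05))
E
```

```text
lip face [-129.8   -1.7] lip back [-138.8   -1.7] lip ends [-133.7   48. ] [-133.   -50.3]
sleeve ends [-70.3  40.6] [-69.9 -40.7]
```

Call:
{"name": "jog_arm", "arguments": {"targets": [2,0.2,0,0,4,2,0.2,0.1,0,4,2,0,0,0,4,1,0,0,0,4,0.8,0,0,0,4,0,0,0,0,4]}}

```text
time_s: 3.58
position: [0.574, -0.0733, 0.0368]
tool_rot: [0.485, 0.514, -0.486, 0.514]
contact_force: [0.0, 0.7, 0.0]
width: 0.0404
```

```bash
python3 - <<'E'
from h import *
go(-112,0,19)
b=snap('scene','s2.png');cv2.imwrite('pics/s2c.png',cv2.resize(cv2.cvtColor(b['frame'][110:270,190:370],cv2.COLOR_RGB2BGR),(675,600),interpolation=2))
a=snap('wrist','w2.png')
E
```

```text
t 3.5833 ramp xyz mm [-112.8   -3.8   36.8] w 40.4 F [0.03 0.71 0.04]
tool axes in ramp (cols) [[0.0, 0.001, -1.0], [0.001, -1.0, -0.001], [-1.0, -0.001, -0.0]]
shift cm in tool [ 1.78 -0.38 -0.08]
```

View pics/s2c.png

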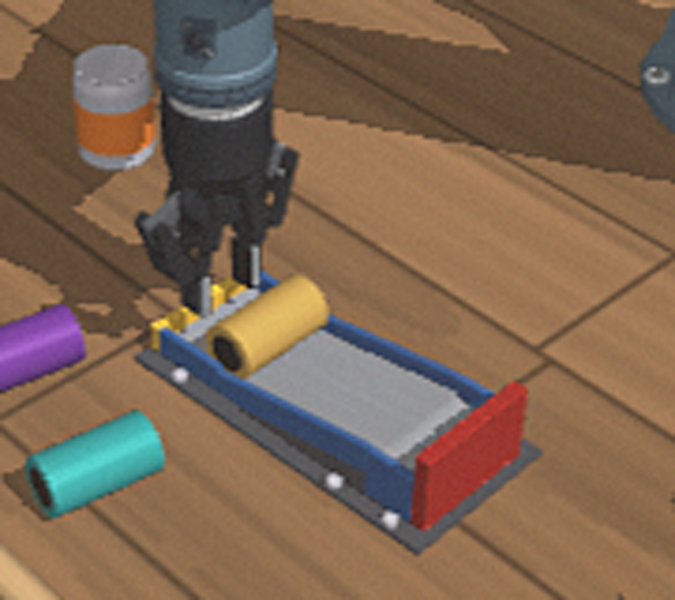

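View pics/w2.png

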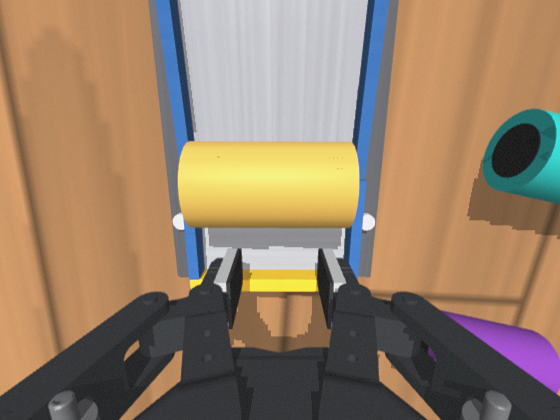

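The fingers are over the apron between the lip and the sleeve, clear of both and of the guides. I'll lower the rest of the way.

Call:
{"name": "jog_arm", "arguments": {"targets": [0.6,-0.3,0,0,4,0.6,0,0,0,4,0.5,0,0,0,4,0,0,0,0,4,0,0,0,0,4]}}

```text
time_s: 4.1
position: [0.571, -0.0737, 0.0198]
tool_rot: [0.486, 0.514, -0.486, 0.513]
contact_force: [0.0, -0.2, -0.4]
width: 0.0397
```

```bash
python3 - <<'E'
from h import *
go(-104,0,20)
a=snap('wrist','w3.png')
E
```

```text
t 4.1 ramp xyz mm [-113.    -0.7   19.8] w 39.7 F [ 0.05 -0.15 -0.45]
tool axes in ramp (cols) [[0.0, 0.001, -1.0], [0.001, -1.0, -0.001], [-1.0, -0.001, -0.0]]
shift cm in tool [-0.02 -0.07 -0.9 ]
```

View pics/w3.png

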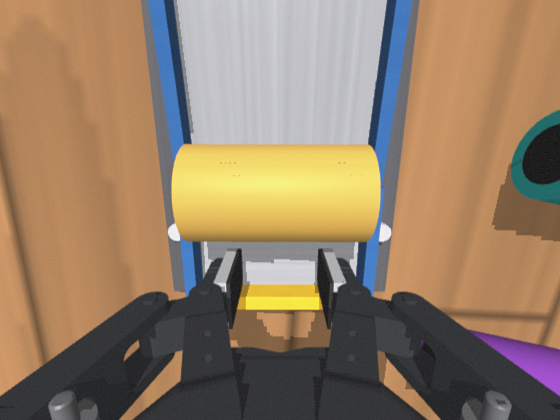

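Call:
{"name": "jog_arm", "arguments": {"targets": [0,0,-0.2,0,4,0,0,-0.2,0,4,0,0,-0.2,0,4,0,0,-0.2,0,4,-0.03,0,-0.2,0,4,-0.03,0,-0.2,0,4,-0.03,0,-0.2,0,4,-0.03,0,-0.2,0,4,-0.03,0,-0.2,0,4,-0.03,0,-0.2,0,4]}}

```text
time_s: 4.98
position: [0.5703, -0.0537, 0.0222]
tool_rot: [0.486, 0.514, -0.486, 0.514]
contact_force: [0.9, -2.9, 2.4]
width: 0.0399
```

```bash
python3 - <<'E'
from h import *
st()
a=snap('wrist','w4.png')
E
```

```text
t 4.9833 ramp xyz mm [-93.   -1.2  22.2] w 39.9 F [ 0.86 -2.94  2.39]
tool axes in ramp (cols) [[-0.0, 0.001, -1.0], [-0.0, -1.0, -0.001], [-1.0, 0.0, 0.0]]
```

View pics/w4.png

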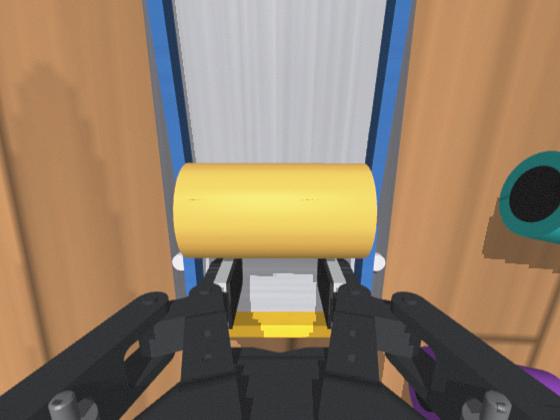

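The sleeve is square against both fingers, with about 3 N of push. Carrying on up the slope.

Call:
{"name": "jog_arm", "arguments": {"targets": [-0.05,0,-0.3,0,4,-0.05,0,-0.3,0,4,-0.05,0,-0.3,0,4,-0.05,0,-0.3,0,4,-0.05,0,-0.3,0,4,-0.05,0,-0.3,0,4,-0.05,0,-0.3,0,4,-0.05,0,-0.3,0,4,-0.05,0,-0.3,0,4,-0.05,0,-0.3,0,4]}}

```text
time_s: 5.87
position: [0.5685, -0.0235, 0.0271]
tool_rot: [0.486, 0.514, -0.486, 0.514]
contact_force: [-0.2, -3.6, 2.1]
width: 0.04
```

Call:
{"name": "jog_arm", "arguments": {"targets": [-0.05,0,-0.3,0,4,-0.05,0,-0.3,0,4,-0.05,0,-0.3,0,4,-0.05,0,-0.3,0,4,-0.05,0,-0.3,0,4,-0.05,0,-0.3,0,4,-0.05,0,-0.3,0,4,-0.05,0,-0.3,0,4,-0.05,0,-0.3,0,4,-0.05,0,-0.3,0,4]}}

```text
time_s: 6.7
position: [0.5669, 0.0064, 0.0321]
tool_rot: [0.486, 0.514, -0.486, 0.514]
contact_force: [0.5, -2.7, 2.2]
width: 0.0403
```

```bash
python3 - <<'E'
from h import *
st()
a=snap('wrist','w5.png')
E
```

```text
t 6.7 ramp xyz mm [-32.8  -1.   32.1] w 40.3 F [ 0.48 -2.66  2.23]
tool axes in ramp (cols) [[0.0, 0.001, -1.0], [0.0, -1.0, -0.001], [-1.0, -0.0, -0.0]]
```

View pics/w5.png

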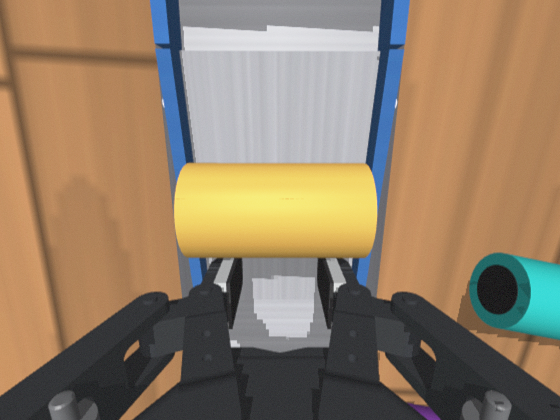

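Call:
{"name": "jog_arm", "arguments": {"targets": [-0.04,0,-0.3,0,4,-0.04,0,-0.3,0,4,-0.04,0,-0.3,0,4,-0.04,0,-0.3,0,4,-0.04,0,-0.3,0,4,-0.04,0,-0.3,0,4,-0.04,0,-0.3,0,4,-0.04,0,-0.3,0,4,-0.04,0,-0.3,0,4,-0.04,0,-0.3,0,4]}}

```text
time_s: 7.58
position: [0.5652, 0.0364, 0.0361]
tool_rot: [0.486, 0.514, -0.486, 0.514]
contact_force: [0.5, -3.3, 2.3]
width: 0.0401
```

Call:
{"name": "jog_arm", "arguments": {"targets": [-0.04,0,-0.3,0,4,-0.04,0,-0.3,0,4,-0.04,0,-0.3,0,4,-0.04,0,-0.3,0,4,-0.04,0,-0.3,0,4,-0.04,0,-0.3,0,4,-0.04,0,-0.3,0,4,-0.04,0,-0.3,0,4,-0.04,0,-0.2,0,4,-0.04,0,-0.2,0,4]}}

```text
time_s: 8.42
position: [0.5636, 0.0643, 0.0401]
tool_rot: [0.486, 0.514, -0.486, 0.514]
contact_force: [0.1, -3.8, 1.3]
width: 0.0397
```

```bash
python3 - <<'E'
from h import *
st()
a=snap('wrist','w6.png')
E
```

```text
t 8.4167 ramp xyz mm [25.2 -1.  40.1] w 39.7 F [ 0.09 -3.79  1.31]
tool axes in ramp (cols) [[-0.0, 0.001, -1.0], [0.0, -1.0, -0.001], [-1.0, -0.0, 0.0]]
```

View pics/w6.png

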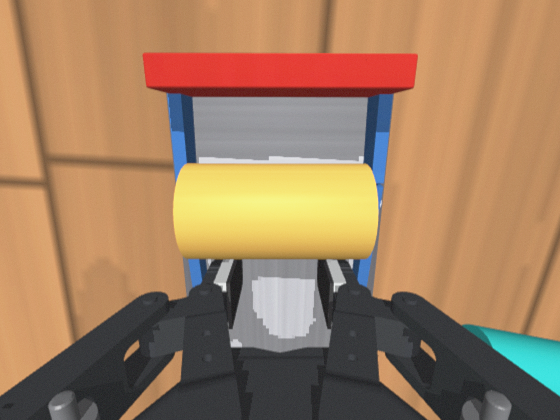

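Call:
{"name": "jog_arm", "arguments": {"targets": [-0.03,0,-0.2,0,4,-0.03,0,-0.2,0,4,-0.02,0,-0.15,0,4,-0.02,0,-0.15,0,4,-0.02,0,-0.15,0,4,-0.02,0,-0.15,0,4,-0.02,0,-0.15,0,4,-0.02,0,-0.15,0,4,-0.02,0,-0.15,0,4]}}

```text
time_s: 9.22
position: [0.5624, 0.0791, 0.0418]
tool_rot: [0.486, 0.514, -0.486, 0.513]
contact_force: [0.3, 0.1, -0.3]
width: 0.04
```

```bash
python3 - <<'E'
from h import *
st()
a=snap('wrist','w7.png')
E
```

```text
t 9.2167 ramp xyz mm [40.1 -0.6 41.8] w 40.0 F [ 0.27  0.11 -0.3 ]
tool axes in ramp (cols) [[0.001, 0.001, -1.0], [0.001, -1.0, -0.001], [-1.0, -0.001, -0.001]]
```

View pics/w7.png

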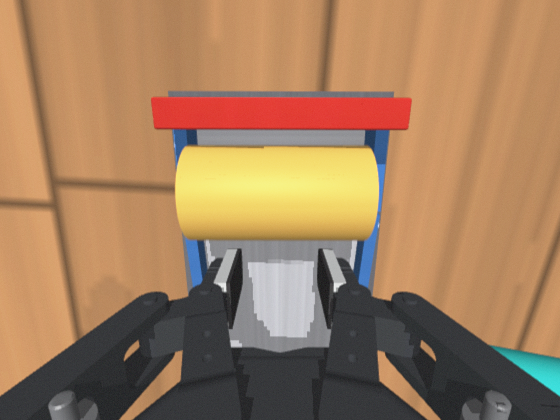

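The sleeve has left the fingers past the crest. I'll pause, then back off and lift clear.

Call:
{"name": "jog_arm", "arguments": {"targets": [0,0,0,0,4,0,0,0,0,4,0,0,0,0,4,0,0,0,0,4,0,0,0,0,4,0,0,0,0,4]}}

```text
time_s: 9.77
position: [0.5629, 0.0784, 0.0421]
tool_rot: [0.486, 0.514, -0.486, 0.514]
contact_force: [0.8, 0.1, -0.5]
width: 0.0401
```

```bash
python3 - <<'E'
from h import *
st()
W=snap('wrist','w8.png')
h=cv2.cvtColor(W['frame'],cv2.COLOR_RGB2HSV);k=cv2.inRange(h,(15,100,60),(32,255,255));k[:120]=0;k[270:]=0
n,l,s,c=cv2.connectedComponentsWithStats(k);i=1+np.argmax(s[1:,4]);print(s[i],c[i])
E
```

```text
t 9.7667 ramp xyz mm [39.4 -1.  42.1] w 40.1 F [ 0.78  0.05 -0.5 ]
tool axes in ramp (cols) [[0.0, 0.001, -1.0], [0.0, -1.0, -0.001], [-1.0, -0.0, -0.0]]
[  164   128   213    95 18833] [274.69675569 174.73955291]
```

View pics/w8.png

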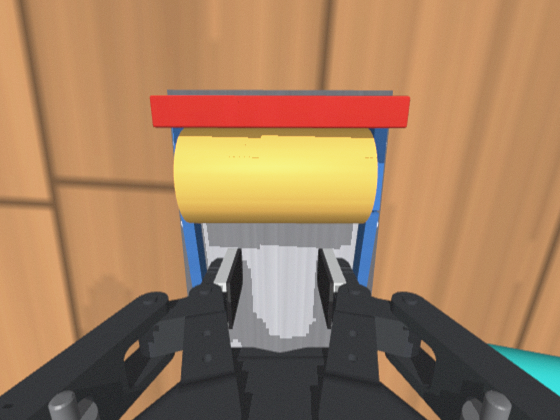

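The sleeve is now against the red stop, rows 128–222, and square. I'll retreat straight up, backing off slightly downhill.

Call:
{"name": "jog_arm", "arguments": {"targets": [-0.3,0,0.5,0,4,-1,0,0.5,0,4,-2,0,0,0,4,-3,0,0,0,4,-3,0,0,0,4,-3,0,0,0,4,0,0,0,0,4,0,0,0,0,4]}}

```text
time_s: 10.48
position: [0.5653, 0.0679, 0.1684]
tool_rot: [0.487, 0.512, -0.485, 0.515]
contact_force: [0.1, -0.5, -0.9]
width: 0.04
```

```bash
python3 - <<'E'
from h import *
st()
for n in ('scene','wrist','top'): snap(n,n+'9.png')
S=dict(np.load('pics/scene9.npz'));cv2.imwrite('pics/s9c.png',cv2.resize(cv2.cvtColor(S['frame'][110:270,190:370],cv2.COLOR_RGB2BGR),(675,600),interpolation=2))
W=dict(np.load('pics/wrist9.npz'))
h=cv2.cvtColor(W['frame'],cv2.COLOR_RGB2HSV);k=cv2.inRange(h,(18,150,60),(32,255,255))
n,l,s,c=cv2.connectedComponentsWithStats(k);i=1+np.argmax(s[1:,4]);print(s[i],c[i])
x,y,w,hh=s[i][:4]
for u in (x,x+w/2,x+w):
    d=plane(W,u,c[i][1],.062)[:2]-O;print((np.array([d@U,d@V])*1e3).round(1))
d=plane(W,x+w/2,y+hh,.049)[:2]-O;print('near edge@.049',(np.array([d@U,d@V])*1e3).round(1))
for nm,(p,z) in dict(spare=((.4407,.3332),.08),punch=((.6023,.3043),.095),tin=((.4794,-.3114),.085)).items(): print(nm,z)
a,b=np.load('pics/top0.npz')['frame'].astype(int),np.load('pics/top9.npz')['frame'].astype(int)
for nm,(u,v) in dict(spare=(115,277),punch=(131,196),tin=(437,262)).items():
    A=slice(v-15,v+15),slice(u-15,u+15);print(nm,'mean diff',abs(a[A]-b[A]).mean().round(1))
E
```

```text
t 10.4833 ramp xyz mm [ 28.7  -2.9 168.4] w 40.0 F [ 0.13 -0.5  -0.86]
tool axes in ramp (cols) [[-0.001, 0.0, -1.0], [-0.006, -1.0, -0.0], [-1.0, 0.006, 0.001]]
[ 229  143   98   21 1071] [276.71521942 154.73669468]
[74.1 40.3]
[74.1 -0.6]
[ 74.2 -41.7]
near edge@.049 [64.6 -0.6]
spare 0.08
punch 0.095
tin 0.085
spare mean diff 8.0
punch mean diff 7.6
tin mean diff 51.2
```

View pics/s9c.png

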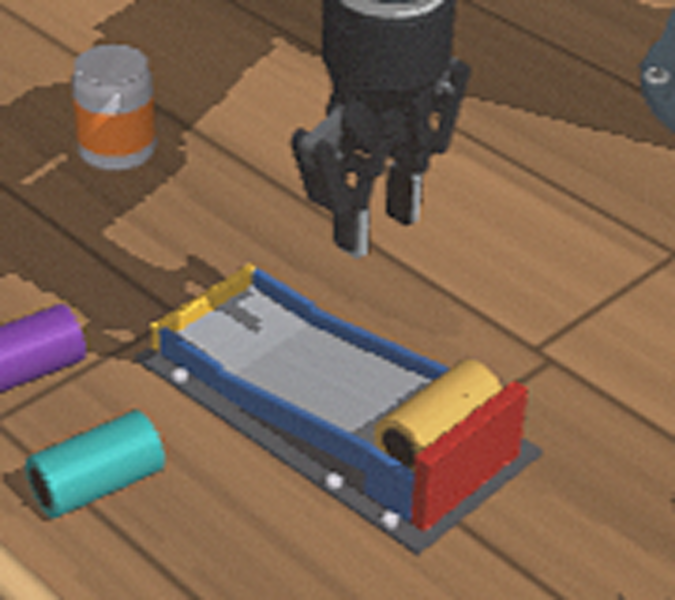

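View pics/wrist9.png

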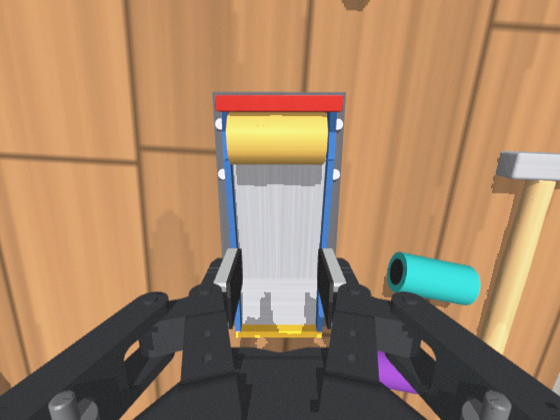

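The scene and wrist views show the sleeve in the seat, flush with the red stop, and the arm is clear. The tin is at the same crop pixels as before. Its large image difference is the arm's shadow.

```bash
python3 - <<'E'
from bench import env
print(env.job_done())
E
```

```text
the job is handed in; nothing more can be done
None
```

I pushed the sleeve up the slope with two fingertips set 40 mm apart, at about 25–35 mm/s and 3–4 N. It went over the crest, rolled off the fingers into the seat, and I lifted the arm clear and handed the job in at about 10.6 s. No verdict was reported.

**Sleeve:** the last wrist view shows it square against the red stop. Its rear edge measured ramp x ≈ 65 mm, where 66 mm is expected, so its centre is at about 87 mm. It is about 1 mm off centre across the ramp. My colour mask caught only a strip along its rear side, so 87 mm comes from that edge alone. I did not measure its height.

**Bystanders:** the before-and-after top-view comparison showed little change at the spare and the punch (8.0 and 7.6 mean pixel difference). At the tin it showed a large change (51). I put that down to the arm's shadow, because the tin stands at the same pixels in the scene view, but I did not re-measure its position.

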